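# Unlatch the tape machine's cover with the square key and hold it open for a new roll

### The arm

A 6-joint arm with a two-finger parallel gripper is mounted at the origin on the work surface. World frame = base frame: x ahead of the robot, y to its left, z up, the work surface at z = 0. Lengths are in m, angles in degrees, forces in N, time in s.
With the tool pointing down it reaches from about 0.4 to 0.825 m from the base axis. Payload 7 kg.
Tool frame: the origin (TCP) lies between the finger pads; the fingertips stand ctrl.nose_length ahead of it and the grasp point (between the pads) lies 2 mm behind it (ctrl.nose_length is the distance from the TCP to the fingertips, in m); z points along the fingers, y is the line along which they close (so a half turn about z gives the same grasp; the last joint's range is limited). The gripper opens to 88 mm and grips with 3 to 60 N. Pads are 19 mm wide; open, the fingers measure 130 mm over their backs; the gripper's body (78 mm by 193 mm) begins 47 mm behind the grasp point.
Start: joints at [85.033, 20.546, 0.682, 0, -70.136, -16.507], TCP at [0.247, 0.628, 0.21] pointing down, gripper open.
Joint ranges: [-176.03, 176.03], [-82.01, 121.73], [-58.28, 71.71], [-173.87, 95.51], [-174.79, -0.11], [-173.66, 173.66]. Speed limits (degrees/s): [136.94, 136.94, 172.46, 180, 180, 180].

### API

Orientations are given as [roll, pitch, yaw] about the fixed x, y, z axes, in that order (R = Rz(yaw) Ry(pitch) Rx(roll)).
In Python, from plant import ctrl gives the robot as it stands.
- The arm moves only by the tool apply_moves, never from a script. Its argument "commands" is a list of rows, each a list of 3 entries, a list of its own where there are three numbers: the shift along the world's x, y, z in cm, then the turn about the world's z in rad, then the closure, from 0 (fully open) to 1 (shut). In form: [[[x, y, z], turn, jaw], ...]. A call has 1 to 20 rows; each row is the pose to reach, as a shift and turn from the pose commanded when the call began; what a row does not reach only later rows make up. A row lasts 1/12 s, in which the tool goes at most 41.7 mm and 7.16 degrees, less where a joint would pass 70% of its speed; a pose out of reach is approached as far as the arm can. A call with a gripper value outside its range is refused whole. The fingers move at their own pace and stop on an object; the grip force is fixed at half the most. Time passes only in rows, so rows that repeat a pose let the fingers close. It gives the time, the measured TCP pose, the force, the opening and the grip force at its end, in the units of the state.
- ctrl.get_obs(): the state, without advancing time (a new reading comes with each control period).
- ctrl.snapshot(name): name is "scene" or "top"; returns a dict with "img" (384x512x3 uint8, red, green, blue), "fx", "fy", "cx", "cy" (pixels), "T" (4x4, takes a point from camera to world coordinates). Camera axes: x right, y up, looking along -z (the intrinsics and any distortion apply to the point x, -y, -z); pixel columns grow to the right and rows downward; lengths in m; the calibration is good to about 2 mm. A picture is of the moment at which its call begins. There is no depth.
- ctrl.close_job(): hands the job in; it is judged then, once.
Trained networks look in a picture, given as the dict that the camera call returned (one of the last four; its "shot" number tells which), for a name from the list of things; names that differ only in an ending like _2 or _b are one class to them, and where a whole thing is asked for, a point or a joint stands for the part that bears it (a point fixed in the world has none). Each returns a list of dicts, best first, with "score" (0 to 1); they miss things now and then, are a little off and sometimes report something else, mostly with a low value. They report only what shows in the picture. A call takes as long as a camera call.
- ctrl.search_frame(picture, target): "at" ([column, row] in pixels, amid what is visible of it).
- ctrl.spot_point(picture, target): "at" ([column, row] in pixels: a listed point, or the origin of a listed thing).
The state is a dict: "clock": time; "joint_pos": joint angles; "qvel": joint speeds; "tau": joint torques, N m; "tool_pos": TCP position; "orientation": TCP orientation; "force": force on the tool from outside, world axes, zero at the start; "moment": the same for the moment, N m; "opening": finger opening in m; "gripper_force": force on a finger pad.
Only numpy, scipy, OpenCV 4.12 (cv2) and the standard library are available. Lean on these libraries where they do the work, as an engineer would, in place of code of your own. Each camera call takes 0.05 s, during which the arm holds its last target. There are 200 camera calls.

### The job

The paper-tape machine has run out: push the square key fully down onto the square shaft of the cover latch, turn it anticlockwise (seen from above) to its stop, about a quarter turn, so that the latch tongue swings off the cover, and leave the key on the shaft. Then lift the cover by the bar on its front and hold it open at 60 degrees so that I can drop the new roll in; it has no stay, so do not let it fall, and finish while still holding it there in the gripper. Leave the other things on the table where they are.

Things in the scene. Friction and masses are not known exactly. Their poses are not given: they have to be found in the camera images.
- machine: Grey bench machine for paper tape, fixed, 220 mm wide (y), 420 long (x), 164 tall. Origin on the table, z up, +x from the operator's side to the rear: black-brushed water tray, flat white deck 95 mm high from x = -190 to -95 mm, then the bare-metal cover over the roll bay (its upright front at x = -95, top 164 mm high), then the drive housing, 150 mm high.
- key: Dark steel key standing on the table, 72 mm tall, about 0.16 kg: square hub 34 x 34 x 30 mm and on it an upright wing to grip from above, 62 mm long (x), 12 thick (y), from 30 to 72 mm up. Origin: centre of the underside, z up. A square bore 13.5 mm wide, 25 deep, opens in the underside, sides parallel to x and y; it fits the shaft in any of four quarter-turn positions.
- latch_seat (a point): On the upright latch axis, on the round seat where the key's underside rests when home: 113 mm above the table, at (-150, +78) mm in the machine's frame. A dark 12 mm square shaft rises 22 mm from here (its top 5 mm bevelled to 7 mm square). z up; x along the flat tongue (16 mm wide, reaching 47 mm, just under the seat), x and y parallel to the square's sides; turns with the latch.
- latch (a joint): Latch angle (rad), grows anticlockwise seen from above. 0: tongue points to the machine's rear (+x), over a tab at the foot of the cover's front: cover locked; it starts from 0 to 0.3. 1.571: stop, tongue points to the machine's left (+y), cover free. Light friction (0.06 N m); stays where it is left.
- cover (a joint): Cover angle (rad): 0 shut, 1.047 is 60 degrees, stop at 1.4. The cover (about 0.6 kg) is hinged at its rear edge, its front swings up and back; it falls shut from any angle when let go.
- cover_bar (a point): Middle of the round black bar on the cover's front: 12 mm thick, 116 long along the machine's y, its centre line 45 mm clear of the cover's face. Shut: 150 mm above the table, 55 above the deck, at (-140, -40) mm in the machine's frame. It circles the hinge line at a radius of 225 mm and can turn between finger pads. Axes as the machine's when shut; they turn with the cover.
- cover_hinge (a point): Fixed point on the cover's hinge line, which runs along the machine's y: at (85, 0, 150) mm in the machine's frame.
- cup: Bystander: a white paper cup, 72 mm across, 85 mm tall; origin at the centre of its underside. Leave it alone.
- giftbox: Bystander: a small square kraft gift box, 70 x 70 x 45 mm; origin at the centre of its underside. Leave it alone.
- jar: Bystander: a glass jar with a white cap, 56 mm across, 60 mm tall; origin at the centre of its underside. Leave it alone.
- newroll: Bystander: the new roll of brown paper tape lying flat, 132 mm across, 70 mm tall; origin at the centre of its underside. Leave it alone.
- phone: Bystander: a phone lying flat, 150 x 72 x 9 mm; origin at the centre of its underside. Leave it alone.
- scissors: Bystander: scissors with black grips lying flat, about 180 mm long; origin at the centre of its underside. Leave it alone.
- bottle: Bystander: a water bottle, 66 mm across, 210 mm tall; origin at the centre of its underside. Leave it alone.

How it is judged:
By the outcome, as a careful person would: the job done as asked, in the order asked, and still so for the second after the job is handed in, while the arm keeps its last pose, push and grip.
It also fails if it takes over 67 s, if anything falls off the work surface, if the arm or the gripper's body presses on something with over 40 N, if the wrist force passes 120 N, or if a joint passes its speed limit or range.

## Working session

There is one attempt and no reset: what is moved stays moved. The work goes in short steps, Python scripts to look and compute and a tool call to move; the robot and the scene stay as the last step left them, time stands still between calls to the robot, and variables do not carry over. Pictures are saved under pics/ and viewed, at most 10 in all, crops included, and the job is handed in when it is done.

Besides the shell and the picture viewer there is one more tool, called as name([rows], argument=value, ...), one row to a line, values as JSON. apply_moves: Moves the arm, as the interface text tells. Its arguments: {"type":"object","properties":{"commands":{"type":"array"}},"required":["commands"]}

```bash
mkdir -p pics; cat > h.py <<'E'
import numpy as np, cv2
from plant import ctrl
def snap(n,fn=None):
    s=ctrl.snapshot(n)
    if fn: cv2.imwrite('pics/'+fn,s['img'][:,:,::-1])
    return s
def ray(s,p):
    d=np.array([(p[0]-s['cx'])/s['fx'],-(p[1]-s['cy'])/s['fy'],-1.]);T=np.array(s['T'])
    return T[:3,3],T[:3,:3]@d
def atz(s,p,z):
    o,d=ray(s,p);return o+d*(z-o[2])/d[2]
def proj(s,P):
    T=np.array(s['T']);c=T[:3,:3].T@(np.array(P)-T[:3,3]);return np.array([s['cx']+s['fx']*c[0]/-c[2],s['cy']+s['fy']*c[1]/c[2]])
def tri(s1,p1,s2,p2):
    o1,d1=ray(s1,p1);o2,d2=ray(s2,p2);d1=d1/np.linalg.norm(d1);d2=d2/np.linalg.norm(d2)
    A=np.stack([d1,-d2],1);t=np.linalg.lstsq(A,o2-o1,rcond=None)[0]
    a=o1+t[0]*d1;b=o2+t[1]*d2;return (a+b)/2,np.linalg.norm(a-b)
E
python3 - <<'E'
from h import *
np.set_printoptions(precision=4,suppress=True)
a=snap('scene','a.png');b=snap('top','b.png')
print({k:b[k] for k in b if k!='img'});print({k:a[k] for k in a if k!='img'}, ctrl.nose_length)
for n in ['machine','key','latch_seat','cover_bar','cover_hinge','cup','giftbox','jar','newroll','phone','scissors','bottle']:
    r=[ctrl.spot_point(s,n)[:2] for s in (a,b)]
    print(n,[[(np.round(x['at'],1).tolist(),round(x['score'],2)) for x in q] for q in r], tri(a,r[0][0]['at'],b,r[1][0]['at']) if r[0] and r[1] else '')
print(ctrl.get_obs())
E
```

```text
{'fx': 421.6016346331517, 'fy': 421.6016346331517, 'cx': 252.76469938017757, 'cy': 195.6513767506071, 'T': array([[-0.0008,  0.996 , -0.0895,  0.3981],
       [-1.    ,  0.    ,  0.009 ,  0.0201],
       [ 0.0089,  0.0895,  0.9959,  1.6716],
       [ 0.    ,  0.    ,  0.    ,  1.    ]]), 'shot': 2}
{'fx': 376.87863367584697, 'fy': 376.87863367584697, 'cx': 255.29365850712145, 'cy': 196.29199214752592, 'T': array([[-0.2223, -0.7856,  0.5775,  1.2441],
       [ 0.9749, -0.17  ,  0.144 ,  0.1814],
       [-0.015 ,  0.595 ,  0.8036,  1.1227],
       [ 0.    ,  0.    ,  0.    ,  1.    ]]), 'shot': 1} 0.017
machine [[([249.1, 241.7], 0.76)], []] 
key [[([349.8, 211.3], 0.83)], [([170.1, 225.2], 0.42)]] (array([0.4313, 0.3287, 0.0013]), np.float64(0.005213628004785485))
latch_seat [[([281.9, 187.7], 0.57), ([391.7, 199.6], 0.25)], [([230.7, 214.8], 0.43)]] (array([0.4675, 0.0842, 0.1181]), np.float64(0.006501578345788858))
cover_bar [[([249.5, 180.3], 0.7)], [([171.7, 183.3], 0.23)]] (array([0.6021, 0.1373, 0.3822]), np.float64(0.2585734212304379))
cover_hinge [[([245.2, 238.6], 0.93), ([25
[... 790 characters left out ...]
1.8], 0.66)]] (array([ 0.6025, -0.4604, -0.0052]), np.float64(0.011146190720032489))
bottle [[([413.6, 244.4], 0.72)], [([118.9, 202.3], 0.87)]] (array([0.522 , 0.5404, 0.0004]), np.float64(0.009192405390666751))
{'clock': 1.3, 'joint_pos': array([ 85.0327,  20.5464,   0.6807,  -0.0008, -70.136 , -16.5063]), 'qvel': array([-0.0554,  0.0054,  0.0113, -0.0539, -0.0438, -0.0243]), 'tau': array([  0.0006, -58.2393,  29.3294,   7.0024,   0.0125,  -0.    ]), 'tool_pos': array([0.2471, 0.6281, 0.2098]), 'orientation': array([179.9981,   0.0002, -21.4738]), 'force': array([ 0.2939, -0.0103,  0.3473]), 'moment': array([-0.0123, -0.0112, -0.075 ]), 'gripper_force': 0.0, 'opening': 0.08803544116110913}
```

```bash
python3 - <<'E'
import cv2
b=cv2.imread('pics/b.png')[115:265,140:340];cv2.imwrite('pics/b2.png',cv2.resize(b,(800,600),interpolation=cv2.INTER_CUBIC))
a=cv2.imread('pics/a.png')[135:285,200:400];cv2.imwrite('pics/a2.png',cv2.resize(a,(800,600),interpolation=cv2.INTER_CUBIC))
E
```

```text
(no output)
```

View pics/b2.png

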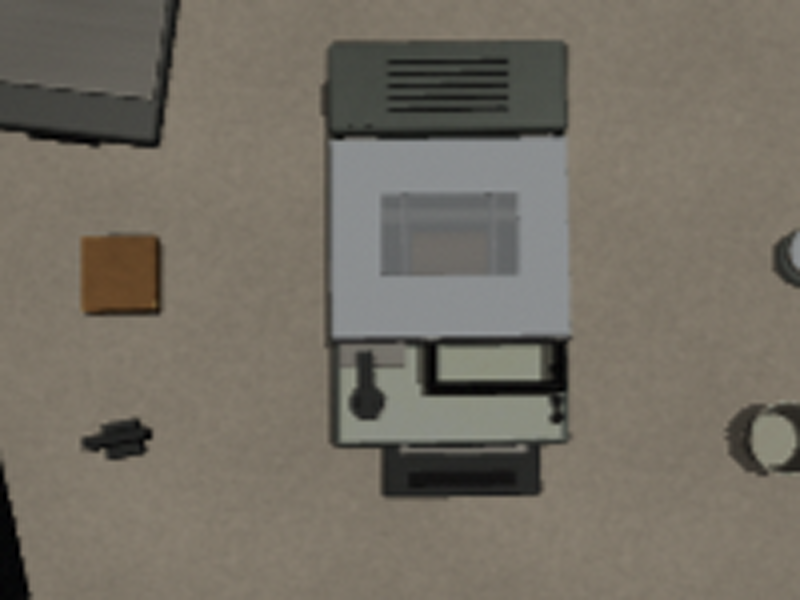

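View pics/a2.png

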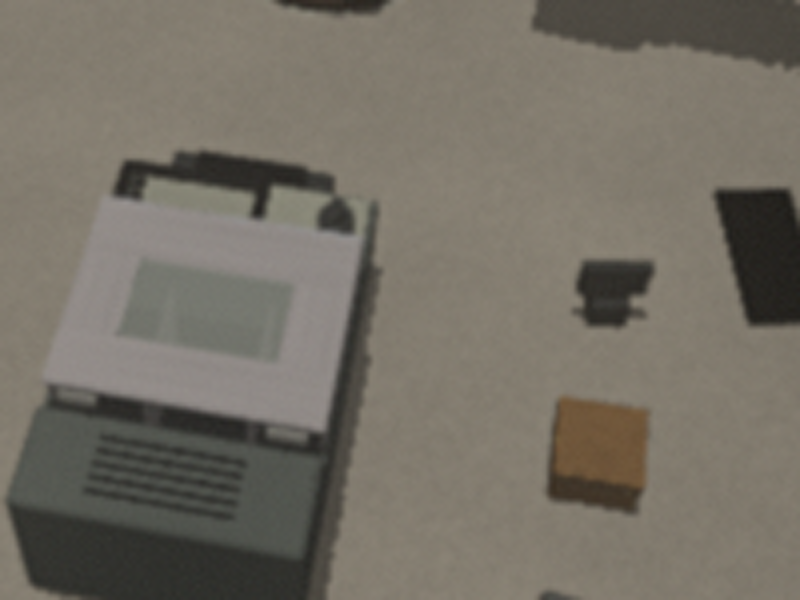

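```bash
cat > fit.py <<'E'
from h import *
from scipy.optimize import least_squares, minimize
np.set_printoptions(precision=4,suppress=True)
def keymask(s,x,y,yaw,z=0,up=8):
    m=np.zeros((384*up,512*up),np.uint8);c,n=np.cos(yaw),np.sin(yaw)
    for (a,b,z0,z1) in((17,17,0,30),(31,6,30,72)):
        P=[proj(s,[x+(c*u-n*v)/1e3,y+(n*u+c*v)/1e3,z+w/1e3]) for u in(-a,a) for v in(-b,b) for w in(z0,z1)]
        h=cv2.convexHull(np.float32((np.array(P)+.5)*up-.5)).round().astype(np.int32);cv2.fillConvexPoly(m,h,255)
    return m
def fitkey(ss,p0,z=0,win=22):
    obs=[]
    for s in ss:
        g=cv2.cvtColor(s['img'],cv2.COLOR_RGB2GRAY).astype(float);u,v=proj(s,[p0[0],p0[1],z+.036]).round().astype(int)
        sl=np.s_[v-win:v+win,u-win:u+win];obs.append((s,sl,g[sl]))
    def cost(q):
        t=0
        for s,sl,g in obs:
            m=cv2.resize(keymask(s,q[0]/100,q[1]/100,q[2],z,4),(512,384),interpolation=cv2.INTER_AREA)[sl].ravel()/255.
            A=np.stack([m,np.ones_like(m)],1);r=g.ravel()-A@np.linalg.lstsq(A,g.ravel(),rcond=None)[0]
            t+=np.mean(np.minimum(abs(r),40)**2)
        return t
    best=None
    for y0 in p0[2]:
        S=[[p0[0]*100,p0[1]*100,y0]]
        S+= [[S[0][0]+1,S[0][1],y0],[S[0][0],S[0][1]+1,y0],[S[0][0],S[0][1],y0+.2]]
        r=minimize(cost,S[0],method='Nelder-Mead',options=dict(initial_simplex=S,xatol=.005,fatol=.01))
        if best is None or r.fun<best.fun: best=r
    q=best.x;return np.array([q[0]/100,q[1]/100,np.degrees(q[2])]),best.fun
E
python3 - <<'E'
from fit import *
a=snap('scene');b=snap('top')
print('both',fitkey([a,b],[.431,.329,[1.4,1.7]]))
print('top',fitkey([b],[.431,.329,[1.4,1.7]]));print('scene',fitkey([a],[.431,.329,[1.4,1.7]]))
bc=lambda u,v:np.array([140+(u+.5)/4-.5,115+(v+.5)/4-.5])
ac=lambda u,v:np.array([200+(u+.5)/4-.5,135+(v+.5)/4-.5])
O=[(b,bc(331,338),(-.095,.11,.164)),(b,bc(569,338),(-.095,-.11,.164)),(b,bc(333,443),(-.19,.11,.095)),(b,bc(568,441),(-.19,-.11,.095)),
(b,bc(328,42),(.21,.11,.15)),(b,bc(567,42),(.21,-.11,.15)),
(a,ac(109,196),(-.095,-.11,.164)),(a,ac(366,236),(-.095,.11,.164)),(a,ac(376,200),(-.19,.11,.095))]
def W(q,P):
    c,n=np.cos(q[2]),np.sin(q[2]);return [q[0]+c*P[0]-n*P[1],q[1]+n*P[0]+c*P[1],P[2]]
f=lambda q:np.concatenate([proj(s,W(q,P))-p for s,p,P in O])
r=least_squares(f,[.615,.01,0],loss='soft_l1');q=r.x;print('machine',q[:2],np.degrees(q[2]));print(f(q).reshape(-1,2))
print('seat',W(q,(-.15,.078,.113)),'bar',W(q,(-.14,-.04,.15)))
S=atz(b,bc(367,402),.113);t=atz(b,bc(365,352),.11);print('img seat',S,'tip',t,'ang',np.degrees(np.arctan2(*(t-S)[1::-1]) ), np.linalg.norm(t-S))
E
```

```text
both (array([  0.4342,   0.3275, 101.2451]), np.float64(76.13987032090029))
top (array([  0.4339,   0.3275, 100.3555]), np.float64(17.049198350830707))
scene (array([  0.4364,   0.3276, 105.1897]), np.float64(50.72497653726535))
machine [0.6164 0.0095] 0.3716520978607801
[[-0.9664  0.1118]
 [ 0.85   -0.2871]
 [-0.2454  0.7607]
 [-0.0268  0.8412]
 [-0.0186 -8.12  ]
 [-0.0785 -8.3973]
 [-2.4393 -1.0836]
 [ 0.1336 -0.0167]
 [ 0.8086 -0.4984]]
seat [np.float64(0.46589446803974616), np.float64(0.08656330074915251), 0.113] bar [np.float64(0.4766596655241478), np.float64(-0.0313693517399772), 0.15]
img seat [0.4659 0.0851 0.113 ] tip [0.5125 0.0873 0.11  ] ang 2.65243859646144 0.046669384990820725
```

apply_moves([
  [[18.7, -30.1, 0], -1.01, 0],
  [[18.7, -30.1, 0], -1.01, 0],
  [[18.7, -30.1, 0], -1.01, 0],
  [[18.7, -30.1, 0], -1.01, 0],
  [[18.7, -30.1, 0], -1.01, 0],
  [[18.7, -30.1, 0], -1.01, 0],
  [[18.7, -30.1, 0], -1.01, 0],
  [[18.7, -30.1, 0], -1.01, 0],
  [[18.7, -30.1, 0], -1.01, 0],
  [[18.7, -30.1, 0], -1.01, 0],
  [[18.7, -30.1, 0], -1.01, 0.2],
  [[18.7, -30.1, -5], -1.01, 0.3],
  [[18.7, -30.1, -8], -1.01, 0.3],
  [[18.7, -30.1, -10], -1.01, 0.3],
  [[18.7, -30.1, -10], -1.01, 0.3],
])

```text
clock: 2.65
tool_pos: [0.4315, 0.3254, 0.1052]
orientation: [179.6, -0.3, -79.3]
force: [-0.1, 0.4, -0.9]
opening: 0.0631
gripper_force: 0.0
```

apply_moves([
  [[0, 0, -2], 0, 0.3],
  [[0, 0, -4], 0, 0.3],
  [[0, 0, -5.6], 0, 0.3],
  [[0, 0, -5.6], 0, 0.3],
  [[0, 0, -5.6], 0, 0.3],
  [[0, 0, -5.6], 0, 0.7],
  [[0, 0, -5.6], 0, 1],
  [[0, 0, -5.6], 0, 1],
  [[0, 0, -5.6], 0, 1],
  [[0, 0, -5.6], 0, 1],
  [[0, 0, -5.6], 0, 1],
  [[0, 0, -5.6], 0, 1],
])

```text
clock: 3.65
tool_pos: [0.4342, 0.3271, 0.054]
orientation: [-180.0, 0.0, -79.3]
force: [0.4, 0.7, -0.2]
opening: 0.0203
gripper_force: 0.0
```

apply_moves([
  [[0, 0, 0], 0, 1],
  [[0, 0, 0], 0, 1],
  [[0, 0, 0], 0, 1],
  [[0, 0, 0], 0, 1],
  [[0, 0, 0], 0, 1],
  [[0, 0, 1], 0, 1],
  [[0, 0, 4], 0, 1],
  [[0, 0, 8], 0, 1],
  [[0, 0, 12], 0, 1],
  [[0, 0, 15], 0, 1],
  [[0, 0, 15], 0, 1],
  [[0, 0, 15], 0, 1],
])

```text
clock: 4.65
tool_pos: [0.4345, 0.3279, 0.2063]
orientation: [-179.8, 0.2, -79.3]
force: [0.6, -0.3, -2.3]
opening: 0.0103
gripper_force: 30.0
```

```bash
python3 - <<'E'
from fit import *
a=snap('scene','c.png');b=snap('top','d.png')
o=ctrl.get_obs();print(o['tool_pos'],o['orientation'],o['opening'],o['gripper_force'],o['force'],o['moment'])
# tongue angle from dark pixels
g=cv2.GaussianBlur(cv2.cvtColor(b['img'],cv2.COLOR_RGB2GRAY),(0,0),.5).astype(float)
pts=[];ed=[]
S=np.array([.4659,.0855])
for r in np.arange(.022,.036,.002):
    th=np.radians(np.arange(-45,60,.5));P=np.array([proj(b,[S[0]+r*np.cos(t),S[1]+r*np.sin(t),.11]) for t in th],np.float32)
    v=cv2.remap(g.astype(np.float32),P[:,0].copy(),P[:,1].copy(),cv2.INTER_CUBIC).ravel()
    w=np.clip(np.median(v)-5-v,0,None)*(abs(th)<.7); print(round(r,3),np.degrees((w*th).sum()/w.sum()),v.min(),np.median(v), (r*np.sin(th)*w).sum()/w.sum()*1e3)
A=np.vstack([cv2.resize(cv2.imread('pics/c.png')[135:285,200:400],(800,300)),cv2.resize(cv2.imread('pics/d.png')[155:255,150:350],(800,300))])
A=np.vstack([cv2.resize(cv2.imread('pics/c.png')[120:270,250:450],(400,300),interpolation=2),cv2.resize(cv2.imread('pics/d.png')[150:300,100:300],(400,300),interpolation=2)])
cv2.imwrite('pics/e.png',A)
E
```

```text
[0.4334 0.3265 0.2033] [179.9266  -0.0172 -79.3621] 0.010490280304560947 29.99558061361313 [-0.1726 -0.479  -1.8454] [ 0.0315  0.0125 -0.0155]
0.022 3.1539387660751967 41.793873 122.26208 1.187046140017146
0.024 2.6936668662268692 42.014816 133.45168 1.1074131391743716
0.026 2.3621471151957 41.460167 143.27443 1.0533983479900348
0.028 2.3063089314814307 41.262093 140.26321 1.1114431549029729
0.03 2.6516306810929717 41.815624 137.46564 1.3721405750275106
0.032 2.355055209404094 42.34966 132.15022 1.3015557595107135
0.034 1.5971788776178164 42.423054 116.950836 0.9390427786982675
```

View pics/e.png

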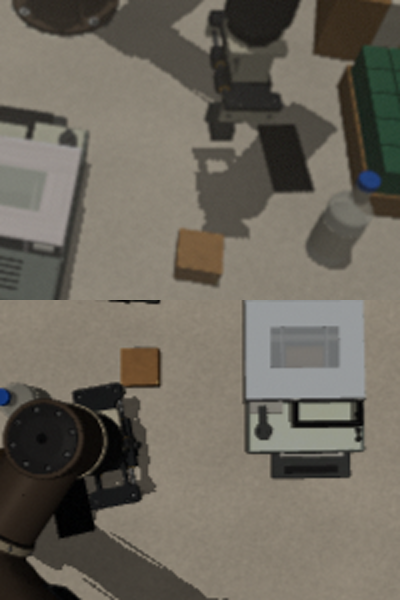

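```bash
python3 - <<'E'
from fit import *
b=snap('top')
g=cv2.cvtColor(b['img'],cv2.COLOR_RGB2GRAY).astype(float)
up=8
u,v=proj(b,[.48,.086,.11]).round().astype(int);sl=np.s_[v-11:v+9,u-7:u+8]
print(g[sl].astype(int))
def mask(q):
    x,y,t,R=q[0]/100,q[1]/100,q[2],q[3]/1000;m=np.zeros((384*up,512*up),np.uint8)
    f=lambda P:((np.array([proj(b,p) for p in P])+.5)*up-.5).round().astype(np.int32)
    c,n=np.cos(t),np.sin(t)
    cv2.fillConvexPoly(m,f([[x+c*i-n*j,y+n*i+c*j,.112] for i,j in((0,.008),(.047,.008),(.047,-.008),(0,-.008))]),255)
    cv2.fillConvexPoly(m,f([[x+R*np.cos(k),y+R*np.sin(k),.113] for k in np.linspace(0,6.28,40)]),255)
    return cv2.resize(m,(512,384),interpolation=cv2.INTER_AREA)[sl].ravel()/255.
def cost(q):
    m=mask(q);A=np.stack([m,np.ones_like(m)],1);G=g[sl].ravel();r=G-A@np.linalg.lstsq(A,G,rcond=None)[0];return np.mean(np.minimum(abs(r),40)**2)
for t0 in(0,.1):
    r=minimize(cost,[46.6,8.6,t0,16],method='Nelder-Mead',options=dict(initial_simplex=[[46.6,8.6,t0,16],[46.9,8.6,t0,16],[46.6,8.9,t0,16],[46.6,8.6,t0+.15,16],[46.6,8.6,t0,18]]));print(r.x,np.degrees(r.x[2]),r.fun)
E
```

```text
[[ 49  53  54  54  54  54  53  49  47  48  46  47  47  47  49]
 [ 63 102 113 113 113 114 114 114 114 114 114 115 114 115 116]
 [ 74 112 122 122 122 110 104 105  94 115 122 125 123 123 124]
 [ 75 111 120 120 108  71  55  55  53 107 122 123 123 124 125]
 [ 74 111 120 120 105  62  42  44  43  83 115 122 123 123 123]
 [ 73 111 121 120 106  62  44  44  42  86 117 121 122 122 122]
 [ 73 103 112 111 110  66  44  43  44  64  86  98 102 102 102]
 [ 78 134 146 147 147  83  43  44  45 103 138 146 145 146 146]
 [ 79 138 152 153 152  85  43  43  44  82 139 153 152 153 152]
 [ 78 138 152 153 152  85  44  44  44  84 140 152 152 152 153]
 [ 78 137 152 152 152  85  45  45  44  85 140 152 153 153 153]
 [ 77 138 152 151 152  87  41  42  39  66 132 152 153 152 153]
 [ 77 138 152 152 103  55  43  44  44  47  74 132 151 153 153]
 [ 78 138 152 135  76  44  43  45  43  43  47  72 137 153 153]
 [ 77 138 152  96  51  34  39  44  44  44  44  50 109 147 152]
 [ 77 138 153  89  46  30  40  44  45  40  42  40 123 149 153]
 [ 78 138 152  89  46  31  41  44  45  38  43  45 128 152 154]
 [ 77 138 153 111  60  42  45  46  44  43  45  92 141 152 152]
 [ 78 138 153 148  89  49  44  44  44  44  71 127 150 153 153]
 [ 78 137 153 152 146  97  52  45  47  48 100 142 153 153 152]]
[46.618   8.533   0.0567 16.1232] 3.247457492435194 447.90210882033534
[46.5943  8.5344  0.0527 15.8547] 3.0196154582283303 446.7485956459325
```

apply_moves([
  [[0.5, -3, 1], -0.14, 1],
  [[1, -7, 1], -0.14, 1],
  [[1.5, -11, 1], -0.14, 1],
  [[2, -15, 1], -0.14, 1],
  [[2.5, -19, 1], -0.14, 1],
  [[3, -22, 1], -0.14, 1],
  [[3.2, -24.2, 1], -0.14, 1],
  [[3.2, -24.2, 0.5], -0.14, 1],
  [[3.2, -24.2, -0.5], -0.14, 1],
  [[3.2, -24.2, -0.5], -0.14, 1],
  [[3.2, -24.2, -0.5], -0.14, 1],
  [[3.2, -24.2, -0.5], -0.14, 1],
])

```text
clock: 5.8
tool_pos: [0.4659, 0.0857, 0.1984]
orientation: [179.9, -0.0, -87.3]
force: [-0.4, 0.7, -0.9]
opening: 0.0101
gripper_force: 30.0
```

```bash
python3 - <<'E'
from fit import *
a=snap('scene','f.png')
o=ctrl.get_obs();print(o['tool_pos'],o['orientation'],o['opening'],o['gripper_force'],o['force'],o['moment'])
print(fitkey([a],[.466,.0855,[1.6]],z=o['tool_pos'][2]-.054,win=20))
P=lambda p:proj(a,p).round(1)
print(P([.466,.0855,.145]),P([.466,.0855,.113]))
im=cv2.imread('pics/f.png');u,v=P([.466,.0855,.145]).astype(int);cv2.imwrite('pics/g.png',cv2.resize(im[v-40:v+35,u-50:u+50],(800,600),interpolation=2))
E
```

```text
[0.4661 0.0859 0.1986] [179.9711  -0.0232 -87.2864] 0.01045018020916124 29.995814859867096 [-0.3717  0.399  -1.4607] [ 0.0545 -0.0122  0.0106]
(array([  0.4223,   0.0849, 111.2999]), np.float64(934.0888072015271))
[283.7 182.5] [283.3 188.4]
```

View pics/g.png

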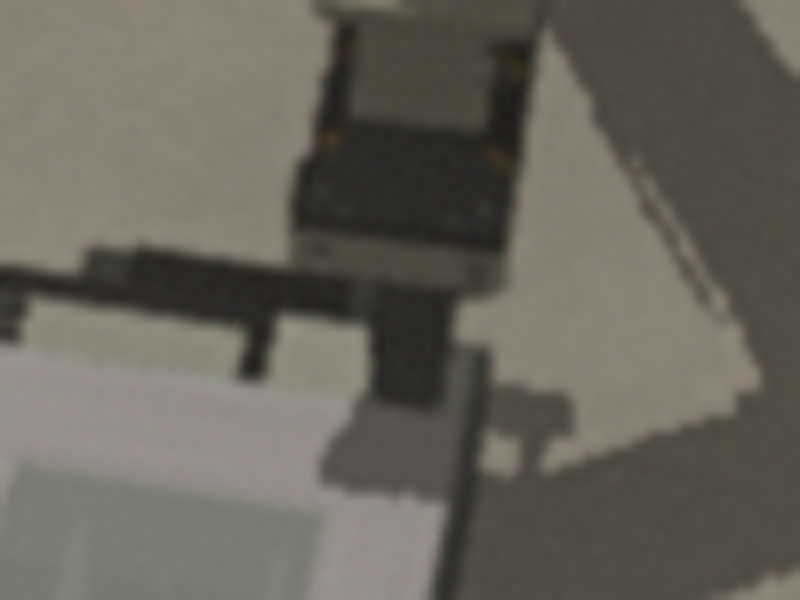

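apply_moves([
  [[0, 0, -0.4], 0, 1],
  [[0, 0, -0.8], 0, 1],
  [[0, 0, -1.0], 0, 1],
  [[0, 0, -1.2], 0, 1],
  [[0, 0, -1.4], 0, 1],
  [[0, 0, -1.5], 0, 1],
  [[0, 0, -1.5], 0, 1],
])

```text
clock: 6.43
tool_pos: [0.466, 0.085, 0.1836]
orientation: [180.0, -0.0, -87.4]
force: [0.3, 0.3, -2.1]
opening: 0.0104
gripper_force: 30.0
```

apply_moves([
  [[0, 0, -0.2], 0, 1],
  [[0, 0, -0.4], 0, 1],
  [[0, 0, -0.6], 0, 1],
  [[0, 0, -0.8], 0, 1],
  [[0, 0, -0.8], 0, 1],
])

```text
clock: 6.85
tool_pos: [0.4659, 0.085, 0.1754]
orientation: [180.0, -0.0, -87.4]
force: [0.2, 0.4, -1.1]
opening: 0.0103
gripper_force: 30.0
```

apply_moves([
  [[0, 0, -0.3], 0, 1],
  [[0, 0, -0.6], 0, 1],
  [[0, 0, -0.8], 0, 1],
  [[0, 0, -0.9], 0, 1],
  [[0, 0, -1.0], 0, 1],
  [[0, 0, -1.0], 0, 1],
  [[0, 0, -1.0], 0, 1],
])

```text
clock: 7.43
tool_pos: [0.4667, 0.0852, 0.1666]
orientation: [-179.9, 0.0, -87.3]
force: [-1.6, 0.1, 4.8]
opening: 0.0106
gripper_force: 30.0
```

apply_moves([
  [[0, 0, 0], 0.1, 1],
  [[0, 0, 0], 0.2, 1],
  [[0, 0, 0], 0.3, 1],
  [[0, 0, 0], 0.4, 1],
  [[0, 0, 0], 0.5, 1],
  [[0, 0, 0], 0.6, 1],
  [[0, 0, 0], 0.7, 1],
  [[0, 0, 0], 0.8, 1],
  [[0, 0, 0], 0.9, 1],
  [[0, 0, 0], 1.0, 1],
  [[0, 0, 0], 1.1, 1],
  [[0, 0, 0], 1.2, 1],
  [[0, 0, 0], 1.3, 1],
  [[0, 0, 0], 1.4, 1],
  [[0, 0, 0], 1.5, 1],
  [[0, 0, 0], 1.54, 1],
  [[0, 0, 0], 1.54, 1],
])

```text
clock: 8.85
tool_pos: [0.4672, 0.0858, 0.1667]
orientation: [-179.9, -0.1, 1.0]
force: [1.3, 1.2, 2.9]
opening: 0.0105
gripper_force: 30.0
```

```bash
python3 -c "
from h import *
o=ctrl.get_obs();print(o['tool_pos'],o['orientation'],o['opening'],o['force'],o['moment'],o['joint_pos'])"
```

```text
[0.46719903 0.08578107 0.16666619] [-1.79935194e+02 -1.36301040e-01  9.97953679e-01] 0.010503181545355702 [1.32937526 1.20639765 2.91607121] [ 0.52941457 -0.34825378 -0.0596034 ] [ 3.42374880e+01  3.39160476e+00 -2.74985324e+01  2.39366435e-02
 -5.89603420e+01  5.67482270e+01]
```

apply_moves([
  [[0, 0, 0], 0.03, 1],
  [[0, 0, 0], 0.06, 1],
  [[0, 0, 0], 0.08, 1],
  [[0, 0, 0], 0.08, 1],
  [[0, 0, 0], 0.08, 1],
])

```text
clock: 9.27
tool_pos: [0.4671, 0.0857, 0.1667]
orientation: [-180.0, -0.1, 5.4]
force: [1.2, 2.0, 5.2]
opening: 0.0105
gripper_force: 30.0
```

```bash
python3 -c "
from h import *
o=ctrl.get_obs();print(o['tool_pos'],o['orientation'],o['opening'],o['force'],o['moment'])"
```

```text
[0.46714039 0.08570658 0.16665737] [-1.79952853e+02 -1.33817922e-01  5.40158012e+00] 0.010534241909423538 [1.23683292 2.01909895 5.23973864] [ 0.6797271  -0.45629391 -0.01257908]
```

apply_moves([
  [[0, 0, 0], 0.03, 1],
  [[0, 0, 0], 0.06, 1],
  [[0, 0, 0], 0.06, 1],
  [[0, 0, 0], 0.06, 1],
])

```text
clock: 9.6
tool_pos: [0.4671, 0.0857, 0.1667]
orientation: [-180.0, -0.1, 8.8]
force: [2.2, 1.6, 5.2]
opening: 0.0103
gripper_force: 30.0
```

```bash
python3 - <<'E'
from h import *
o=ctrl.get_obs();print(o['tool_pos'],o['orientation'],o['opening'],o['force'],o['moment'])
s=snap('top','k.png');u,v=proj(s,[.466,.0855,.113]).astype(int);a=snap('scene','k2.png');p,q=proj(a,[.466,.0855,.145]).astype(int)
f=lambda n,u,v:cv2.resize(cv2.imread('pics/'+n)[v-30:v+30,u-40:u+40],(400,300),interpolation=2)
cv2.imwrite('pics/l.png',np.hstack([f('k.png',u,v),f('k2.png',p,q)]))
E
```

```text
[0.46713899 0.08571886 0.16666004] [-1.79959609e+02 -1.36707960e-01  8.84329603e+00] 0.010250078090484652 [2.22250357 1.62120139 5.19675331] [ 0.67630944 -0.440931   -0.06710188]
```

View pics/l.png

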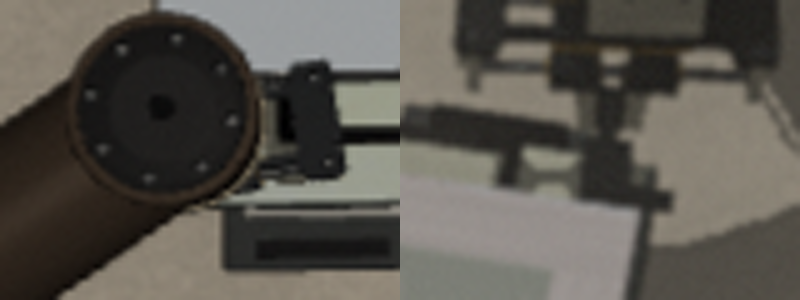

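apply_moves([
  [[0, 0, 0], 0.03, 1],
  [[0, 0, 0], 0.06, 1],
  [[0, 0, 0], 0.06, 1],
  [[0, 0, 0], 0.06, 1],
])

```text
clock: 10.03
tool_pos: [0.4671, 0.0857, 0.1667]
orientation: [-180.0, -0.1, 12.3]
force: [1.5, 2.0, 5.6]
opening: 0.0106
gripper_force: 30.2
```

```bash
python3 -c "
from h import *
o=ctrl.get_obs();print(o['tool_pos'],o['orientation'],o['opening'],o['force'],o['moment'],o['tau'])"
```

```text
[0.46714808 0.08573068 0.16666523] [-1.79963490e+02 -1.40764374e-01  1.22709182e+01] 0.010556671202222395 [1.51973313 1.95649313 5.60503665] [ 0.66650935 -0.43877497 -0.10406491] [ -0.70724146 -29.26979721  23.33654165   5.58113068  -0.7033811
   0.24080216]
```

apply_moves([
  [[0, 0, 0], 0.03, 1],
  [[0, 0, 0], 0.06, 1],
  [[0, 0, 0], 0.06, 1],
  [[0, 0, 0], 0.06, 1],
])

```text
clock: 10.37
tool_pos: [0.4671, 0.0857, 0.1667]
orientation: [-180.0, -0.1, 15.7]
force: [0.7, 2.4, 4.6]
opening: 0.0105
gripper_force: 30.6
```

```bash
python3 - <<'E'
from h import *
o=ctrl.get_obs();print(o['tool_pos'],o['orientation'],o['opening'],o['force'],o['moment'],o['tau'])
a=snap('scene','m.png');p,q=proj(a,[.466,.0855,.135]).astype(int)
cv2.imwrite('pics/n.png',cv2.resize(cv2.imread('pics/m.png')[q-15:q+21,p-20:p+28],(800,600),interpolation=2))
T=[.466,.0855,.11]
for ang in(80,85,90):
  c,n=np.cos(np.radians(ang)),np.sin(np.radians(ang))
  print(ang,[((proj(a,[T[0]+c*i-n*j,T[1]+n*i+c*j,.113])-[p-20,q-15]+.5)*16.67).round().tolist() for i,j in((.047,.008),(.047,-.008))])
E
```

```text
[0.46714248 0.08569817 0.16667288] [-1.79973352e+02 -1.40496566e-01  1.56975140e+01] 0.010470071006083912 [0.70255085 2.39088231 4.60134852] [ 0.69149958 -0.48566841 -0.26315277] [ -0.558469   -29.22344148  23.30781341   5.62707916  -0.69755629
   0.37565486]
80 [[579.0, 372.0], [553.0, 430.0]]
85 [[581.0, 356.0], [562.0, 416.0]]
90 [[582.0, 339.0], [569.0, 401.0]]
```

View pics/n.png

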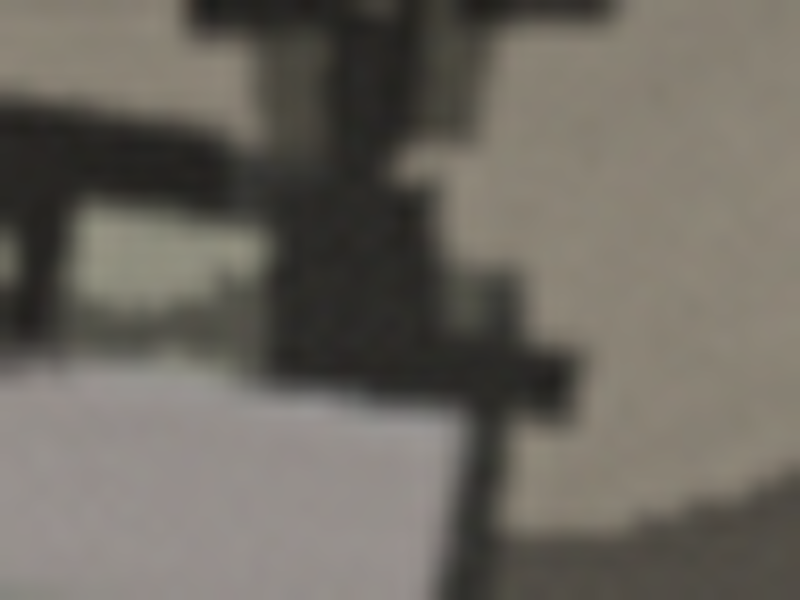

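apply_moves([
  [[0, 0, 0], -0.06, 1],
  [[0, 0, 0.1], -0.1, 1],
  [[0, 0, 0.1], -0.1, 0.75],
  [[0, 0, 0.1], -0.1, 0.7],
  [[0, 0, 0.1], -0.1, 0.65],
  [[0, 0, 0.1], -0.1, 0.65],
  [[0, 0, 0.1], -0.1, 0.65],
  [[0, 0, 0.1], -0.1, 0.65],
  [[0, 0, 0.1], -0.1, 0.65],
])

```text
clock: 11.17
tool_pos: [0.466, 0.085, 0.1668]
orientation: [180.0, 0.0, 10.0]
force: [0.8, -0.2, 1.0]
opening: 0.0305
gripper_force: 0.0
```

```bash
python3 - <<'E'
from h import *
b=snap('top');bc=lambda u,v:np.array([140+(u+.5)/4-.5,115+(v+.5)/4-.5])
for p in((430,387),(560,387)):print(atz(b,bc(*p),.15))
o=ctrl.get_obs();print(o['tool_pos'],o['orientation'],o['opening'],o['force'],o['joint_pos'])
E
```

```text
[0.4778435  0.02676958 0.15      ]
[ 0.47780801 -0.09066636  0.15      ]
[0.46605161 0.08505339 0.16682206] [1.79997339e+02 8.34444573e-03 1.00428064e+01] 0.03076761108722254 [ 0.95874476  0.28279102 -0.42995733] [ 3.42237143e+01  3.36250557e+00 -2.74972037e+01 -1.15421583e-03
 -5.91489928e+01  6.58196843e+01]
```

apply_moves([
  [[0, 0, 1], 0, 0.65],
  [[0, 0, 3], 0, 0.65],
  [[0, 0, 6], 0, 0.65],
  [[0, 0, 9], 0, 0.65],
  [[0, 0, 9], 0, 0.65],
  [[0.4, -2, 9], -0.12, 0.65],
  [[0.8, -5, 9], -0.24, 0.65],
  [[1.1, -8, 9], -0.36, 0.65],
  [[1.1, -11.6, 9], -0.48, 0.65],
  [[1.1, -11.6, 9], -0.6, 0.65],
  [[1.1, -11.6, 9], -0.72, 0.65],
  [[1.1, -11.6, 9], -0.84, 0.65],
  [[1.1, -11.6, 9], -0.96, 0.65],
  [[1.1, -11.6, 9], -1.08, 0.65],
  [[1.1, -11.6, 9], -1.2, 0.65],
  [[1.1, -11.6, 9], -1.32, 0.65],
  [[1.1, -11.6, 9], -1.44, 0.65],
  [[1.1, -11.6, 9], -1.56, 0.65],
  [[1.1, -11.6, 9], -1.68, 0.65],
  [[1.1, -11.6, 9], -1.74, 0.65],
])

```text
clock: 12.88
tool_pos: [0.4772, -0.0309, 0.2575]
orientation: [-180.0, 0.0, -90.0]
force: [0.2, 0.6, 0.4]
opening: 0.0304
gripper_force: 0.0
```

```bash
python3 - <<'E'
from fit import *
o=ctrl.get_obs();print(o['tool_pos'],o['orientation'],o['opening'],o['force'],o['joint_pos'])
a=snap('scene','p.png');b=snap('top','q.png')
print(fitkey([a],[.466,.0855,[0,.1]],z=.113,win=14))
p,q=proj(a,[.47,.03,.16]).astype(int);u,v=proj(b,[.47,.03,.13]).astype(int)
f=lambda n,u,v:cv2.resize(cv2.imread('pics/'+n)[v-30:v+30,u-40:u+40],(400,300),interpolation=2)
cv2.imwrite('pics/r.png',np.hstack([f('p.png',p,q),f('q.png',u,v)]))
E
```

```text
[ 0.4772 -0.0309  0.2575] [-179.964     0.0067  -90.0376] 0.03039561353733925 [0.2136 0.588  0.3827] [ 19.9461  -0.1469 -18.7812   0.0063 -71.3296 -19.9857]
(array([0.4646, 0.085 , 7.5695]), np.float64(601.9068325954843))
```

View pics/r.png

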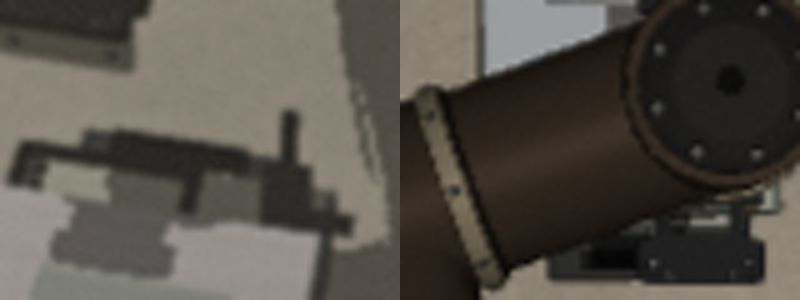

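apply_moves([
  [[0, 0, -2], 0, 0.65],
  [[0, 0, -5], 0, 0.65],
  [[0, 0, -7], 0, 0.65],
  [[0, 0, -8.5], 0, 0.65],
  [[0, 0, -9.5], 0, 0.65],
  [[0, 0, -10.4], 0, 0.65],
  [[0, 0, -10.4], 0, 0.65],
])

```text
clock: 13.57
tool_pos: [0.4765, -0.031, 0.1517]
orientation: [179.9, -0.0, -89.6]
force: [-0.1, 0.1, -0.4]
opening: 0.0306
gripper_force: 0.0
```

apply_moves([
  [[0, 0, 0], 0, 0.9],
  [[0, 0, 0], 0, 1],
  [[0, 0, 0], 0, 1],
  [[0, 0, 0], 0, 1],
  [[0, 0, 0], 0, 1],
  [[0, 0, 0], 0, 1],
  [[0, 0, 0], 0, 1],
  [[0, 0, 0], 0, 1],
  [[0, 0, 0], 0, 1],
  [[0, 0, 0], 0, 1],
])

```text
clock: 14.4
tool_pos: [0.4771, -0.0309, 0.1529]
orientation: [180.0, -0.0, -89.7]
force: [0.3, -0.2, 0.2]
opening: 0.0003
gripper_force: 0.0
```

```bash
python3 - <<'E'
from fit import *
o=ctrl.get_obs();print(o['tool_pos'],o['opening'],o['gripper_force'],o['force'])
a=snap('scene','s.png')
print([(n,[(x['at'],x['score']) for x in ctrl.spot_point(a,n)[:2]]) for n in('cover_bar','latch_seat')])
p,q=proj(a,[.477,-.031,.16]).astype(int)
print(p,q,proj(a,[.4775,-.0895,.15]),proj(a,[.4775,.0265,.15]),proj(a,[.4771,-.031,.136]))
cv2.imwrite('pics/t.png',cv2.resize(cv2.imread('pics/s.png')[q-30:q+30,p-40:p+40],(800,600),interpolation=2))
E
```

```text
[ 0.4771 -0.0309  0.1529] 0.0003178030076995272 0.0 [ 0.2552 -0.2366  0.1782]
[('cover_bar', [([249.0, 180.0], 0.94)]), ('latch_seat', [([246.0, 238.2], 0.58), ([282.5, 188.0], 0.54)])]
248 176 [231.6867 175.5428] [265.5582 181.2266] [248.8047 180.9379]
```

View pics/t.png

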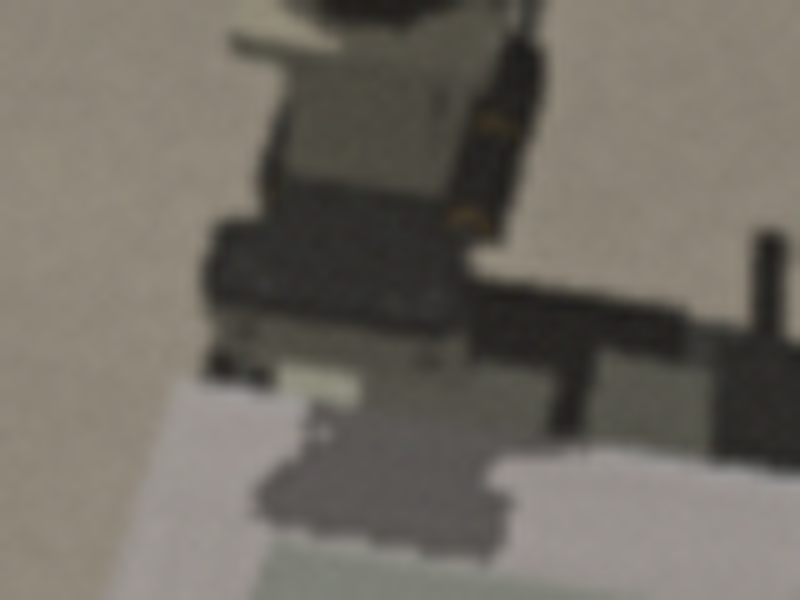

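apply_moves([
  [[0, 0, 0.3], 0, 1],
  [[0, 0, 0.6], 0, 1],
  [[0, 0, 0.6], 0, 1],
  [[0, 0, 0.6], 0, 1],
])

```text
clock: 14.88
tool_pos: [0.4773, -0.0308, 0.1592]
orientation: [-180.0, 0.0, -89.7]
force: [-0.2, -0.4, -0.7]
opening: -0.0
gripper_force: 0.0
```

```bash
python3 - <<'E'
from fit import *
o=ctrl.get_obs();print(o['tool_pos'],o['opening'],o['gripper_force'],o['force'],o['moment'])
a=snap('scene','s2.png')
im=[cv2.imread('pics/'+f,0).astype(int) for f in('p.png','s.png','s2.png')]
# column profiles through right part of the bar
for y in(.0,.01,.02):
  u,v=proj(a,[.4775,y,.15]); print(y,u.round(1),v.round(1)); u=int(round(u))
  for i in im: print(i[168:192,u])
x=ctrl.spot_point(a,'cover_bar')
print([atz(a,k['at'],.15) for k in x])
E
```

```text
[ 0.4773 -0.0308  0.1592] -5.450994470154714e-07 0.0 [-0.2303 -0.3777 -0.702 ] [ 0.0707 -0.0398 -0.0161]
0.0 257.7 179.9
[133 132 135 134 134 119  65  36  37  38  39  38  41  42  59  79  83  82
  80  83  81  84  87  86]
[ 82  92 109 132 136 117  65  33  36  35  34  38  38  42  59  81  84  80
  83  82  83  84  88 107]
[ 95 117 133 137 136 117  64  35  35  39  38  39  37  40  60  80  83  81
  80  81  83  82  88 108]
0.01 260.7 180.4
[132 130 133 132 133 121  80  41  37  39  40  41  37  39  52  72  84  83
  83  81  78  82  86 107]
[132 132 134 133 136 121  81  42  35  37  35  38  35  40  49  71  83  83
  83  81  79  78  84 109]
[132 133 133 134 133 123  78  42  33  35  39  38  39  37  51  70  83  85
  82  81  79  79  84 109]
0.02 263.6 180.9
[131 131 132 132 133 129 105  55  36  39  38  41  40  37  40  41  41  44
  37  37  37  52  76  87]
[132 130 133 133 134 129 105  57  33  37  37  37  37  37  38  41  44  40
  35  34  37  54  87 121]
[131 134 133 134 133 130 104  52  30  36  34  38  37  37  35  40  42  39
  39  35  38  53  79 113]
[array([ 0.4889, -0.023 ,  0.15  ])]
```

apply_moves([
  [[0, 0, 1], 0, 1],
  [[0, 0, 3], 0, 1],
  [[0, 0, 6], 0, 1],
  [[0, 0, 10], 0, 1],
  [[0, -3, 12], 0, 1],
  [[0, -7, 12], 0, 1],
  [[0, -11, 12], 0, 1],
  [[0, -15, 12], 0, 1],
  [[0, -19, 12], 0, 1],
  [[0, -22, 12], 0, 1],
  [[0, -22, 12], 0, 1],
])

```text
clock: 15.9
tool_pos: [0.4766, -0.2552, 0.279]
orientation: [179.9, -0.1, -89.9]
force: [0.6, 0.4, -0.1]
opening: 0.0002
gripper_force: 0.0
```

```bash
python3 - <<'E'
from fit import *
o=ctrl.get_obs();print(o['tool_pos'],o['opening'],o['force'])
a=snap('scene','u.png');b=snap('top','v.png')
for s in(a,b):print([(k['at'],round(k['score'],2),atz(s,k['at'],.15)) for k in ctrl.spot_point(s,'cover_bar')])
P=[(.4775,-.0895,.15),(.4775,.0265,.15),(.4775,-.0315,.15)]
p,q=proj(a,[.477,-.0,.14]).astype(int);u,v=proj(b,[.477,-.0,.14]).astype(int)
print([((proj(a,k)-[p-20,q-30]+.5)*10).round() for k in P],[((proj(b,k)-[u-20,v-30]+.5)*10).round() for k in P])
f=lambda n,u,v:cv2.resize(cv2.imread('pics/'+n)[v-30:v+30,u-25:u+15],(400,600),interpolation=2)
f=lambda n,u,v:cv2.resize(cv2.imread('pics/'+n)[v-20:v+20,u-30:u+30],(800,533),interpolation=2)[117:417]
cv2.imwrite('pics/w.png',np.vstack([f('u.png',p,q),f('v.png',u,v)]))
print(p,q,u,v)
E
```

```text
[ 0.4766 -0.2552  0.279 ] 0.0001687840758267023 [ 0.5856  0.4039 -0.1184]
[([246.0, 182.0], 0.94, array([ 0.4943, -0.036 ,  0.15  ]))]
[([262.4, 208.6], 0.65, array([ 0.4879, -0.0284,  0.15  ]))]
[array([-48., 250.]), array([291., 307.]), array([120., 279.])] [array([458., 310.]), array([137., 310.]), array([298., 310.])]
257 181 254 211
```

View pics/w.png

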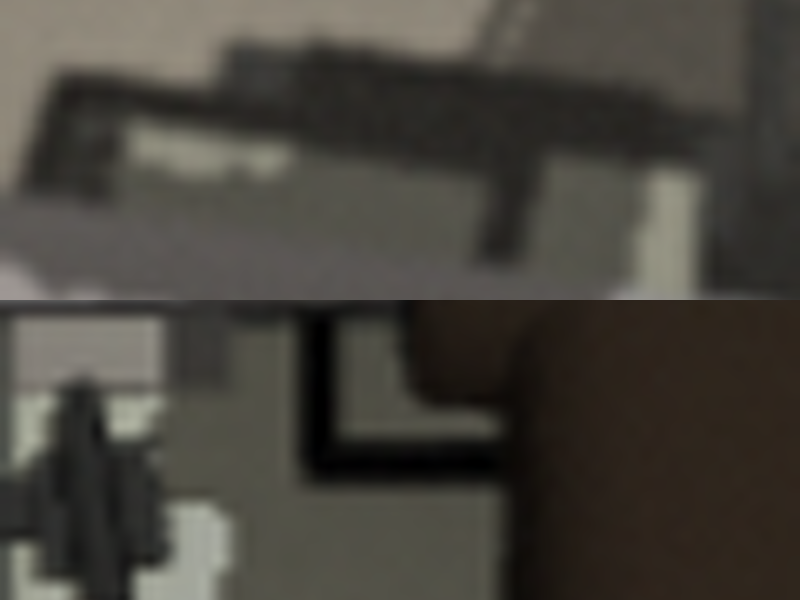

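apply_moves([
  [[0, 4, 0], 0, 0.65],
  [[0, 8, 0], 0, 0.65],
  [[0, 12, 0], 0, 0.65],
  [[0, 16, 0], 0, 0.65],
  [[0, 20, 0], 0, 0.65],
  [[0, 22, 0], 0, 0.65],
  [[0, 22, 0], 0, 0.65],
  [[0, 22, 0], 0, 0.65],
  [[0, 22, -3], 0, 0.65],
  [[0, 22, -6], 0, 0.65],
  [[0, 22, -9], 0, 0.65],
  [[0, 22, -11], 0, 0.65],
  [[0, 22, -12.5], 0, 0.65],
  [[0, 22, -13.5], 0, 0.65],
  [[0, 22, -13.5], 0, 0.65],
  [[0, 22, -13.5], 0, 0.65],
])

```text
clock: 17.43
tool_pos: [0.4773, -0.0312, 0.1442]
orientation: [180.0, -0.0, -89.7]
force: [-0.2, 0.2, 0.5]
opening: 0.0307
gripper_force: 0.0
```

apply_moves([
  [[0, 0, 0], 0, 0.75],
  [[0, 0, 0], 0, 0.75],
  [[0, 0, 0], 0, 0.75],
  [[0, 0, 0], 0, 0.82],
  [[0, 0, 0], 0, 0.82],
  [[0, 0, 0], 0, 0.82],
  [[0, 0, 0], 0, 0.82],
])

```text
clock: 18.02
tool_pos: [0.4771, -0.0309, 0.144]
orientation: [-180.0, 0.0, -89.7]
force: [-0.7, -0.3, -0.5]
opening: 0.0157
gripper_force: 0.0
```

apply_moves([
  [[0, 0, 0], 0, 0.87],
  [[0, 0, 0], 0, 0.87],
  [[0, 0, 0], 0, 0.87],
])

```text
clock: 18.27
tool_pos: [0.4771, -0.0309, 0.1438]
orientation: [180.0, -0.0, -89.7]
force: [0.0, 0.4, -0.1]
opening: 0.0113
gripper_force: 0.0
```

apply_moves([
  [[0, 0, 0], 0, 0.92],
  [[0, 0, 0], 0, 0.92],
  [[0, 0, 0], 0, 0.92],
])

```text
clock: 18.52
tool_pos: [0.4771, -0.0309, 0.1438]
orientation: [180.0, -0.0, -89.7]
force: [-0.0, 0.9, -0.1]
opening: 0.0071
gripper_force: 0.0
```

apply_moves([
  [[0, 0, 0], 0, 1],
  [[0, 0, 0], 0, 1],
  [[0, 0, 0], 0, 1],
  [[-0.2, 0, 0], 0, 1],
  [[-0.4, 0, 0], 0, 1],
  [[-0.6, 0, 0], 0, 1],
  [[-0.8, 0, 0], 0, 1],
  [[-0.8, 0, 0], 0, 1],
])

```text
clock: 19.18
tool_pos: [0.4686, -0.0309, 0.1439]
orientation: [180.0, 0.0, -89.7]
force: [-0.7, -0.7, -0.9]
opening: 0.0005
gripper_force: 0.0
```

apply_moves([
  [[0.4, 0, 0], 0, 1],
  [[0.8, 0, 0], 0, 1],
  [[1.2, 0, 0], 0, 1],
  [[1.4, 0, 0], 0, 1],
  [[1.6, 0, 0], 0, 1],
  [[1.6, 0, 0], 0, 1],
])

```text
clock: 19.68
tool_pos: [0.4856, -0.0309, 0.1437]
orientation: [180.0, -0.0, -89.7]
force: [-0.4, 0.2, -0.8]
opening: 0.0005
gripper_force: 0.0
```

apply_moves([
  [[-0.8, 0, 0], 0, 1],
  [[-0.8, 0, -0.2], 0, 1],
  [[-0.8, 0, -0.4], 0, 1],
  [[-0.8, 0, -0.6], 0, 1],
  [[-0.8, 0, -0.8], 0, 1],
  [[-0.8, 0, -1.0], 0, 1],
  [[-0.8, 0, -1.0], 0, 1],
])

```text
clock: 20.27
tool_pos: [0.477, -0.0311, 0.1385]
orientation: [-179.9, -0.0, -89.5]
force: [-22.3, 5.7, 48.8]
opening: 0.0003
gripper_force: 25.1
```

```bash
python3 - <<'E'
from fit import *
o=ctrl.get_obs();print(o['tool_pos'],o['opening'],o['force'],o['tau'])
a=snap('scene','x.png');b=snap('top','y.png')
d=lambda n,m:np.abs(cv2.imread('pics/'+n,0).astype(int)-cv2.imread('pics/'+m,0))
p,q=proj(a,[.477,-.02,.15]).astype(int)
f=lambda n,p,q:cv2.resize(cv2.imread('pics/'+n)[q-30:q+30,p-20:p+60],(400,300),interpolation=2)
u,v=proj(b,[.477,-.02,.15]).astype(int)
cv2.imwrite('pics/z.png',np.vstack([np.hstack([f('x.png',p,q),f('s.png',p,q)]),np.hstack([f('y.png',u-40,v),f('b.png',u-40,v)])]))
E
```

```text
[ 0.477  -0.0311  0.1385] 0.00027325079923070907 [-22.2919   5.6603  48.8254] [ -2.1482 -12.1447  19.0577   4.6269   7.1546  -0.0014]
```

View pics/z.png

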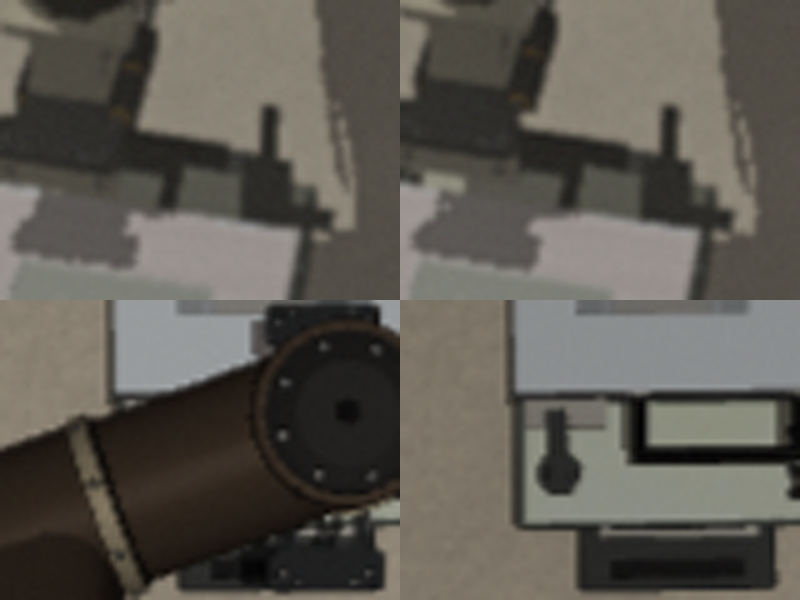

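apply_moves([
  [[0, 0, 1], 0, 1],
  [[0, 0, 2], 0, 0.7],
  [[0, 0, 2.5], 0, 0.62],
  [[0.1, 0, 2.5], 0, 0.62],
  [[0.1, 0, 2.5], 0, 0.62],
  [[0.1, 0, 2.5], 0, 0.62],
  [[0.1, 0, 2.5], 0, 0.62],
  [[0.1, 0, 1.5], 0, 0.62],
  [[0.1, 0, 0.8], 0, 0.62],
  [[0.1, 0, 0.5], 0, 0.62],
  [[0.1, 0, 0.3], 0, 0.62],
  [[0.1, 0, 0.3], 0, 0.62],
])

```text
clock: 21.37
tool_pos: [0.4777, -0.031, 0.136]
orientation: [179.9, -0.0, -89.7]
force: [0.1, 0.4, 0.5]
opening: 0.0335
gripper_force: 0.0
```

apply_moves([
  [[0, 0, -0.3], 0, 0.62],
  [[0, 0, -0.6], 0, 0.62],
  [[0, 0, -0.9], 0, 0.62],
  [[0, 0, -1.1], 0, 0.62],
  [[0, 0, -1.1], 0, 0.62],
])

```text
clock: 21.78
tool_pos: [0.4778, -0.0309, 0.1254]
orientation: [180.0, -0.0, -89.7]
force: [0.0, -0.2, 0.1]
opening: 0.0333
gripper_force: 0.0
```

apply_moves([
  [[0, 0, 0], 0, 0.75],
  [[0, 0, 0], 0, 0.85],
  [[0, 0, 0], 0, 0.95],
  [[0, 0, 0], 0, 1],
  [[0, 0, 0], 0, 1],
  [[0, 0, 0], 0, 1],
  [[0, 0, 0], 0, 1],
  [[0, 0, 0], 0, 1],
])

```text
clock: 22.45
tool_pos: [0.4781, -0.0309, 0.126]
orientation: [180.0, 0.0, -89.7]
force: [-1.9, 0.7, 2.4]
opening: 0.0105
gripper_force: 30.0
```

apply_moves([
  [[0, 0, 0.4], 0, 1],
  [[0, 0, 0.8], 0, 1],
  [[0, 0, 1.2], 0, 1],
  [[0.1, 0, 1.8], 0, 1],
  [[0.1, 0, 2.4], 0, 1],
  [[0.1, 0, 2.4], 0, 1],
  [[0.1, 0, 2.4], 0, 1],
])

```text
clock: 23.03
tool_pos: [0.4793, -0.0309, 0.1503]
orientation: [-180.0, 0.0, -89.7]
force: [1.8, 0.0, -4.2]
opening: 0.0107
gripper_force: 30.0
```

```bash
python3 - <<'E'
from h import *
o=ctrl.get_obs();print(o['tool_pos'],o['opening'],o['gripper_force'],o['force'],o['moment'])
a=snap('scene','aa.png')
for i in('x.png','aa.png'):
  g=cv2.imread('pics/'+i,0).astype(int);print(g[168:196,258]);print(g[168:196,264])
for t in np.radians(np.arange(6,61,3)):print(np.round([22.5*(1-np.cos(t)),22.5*np.sin(t)],2),end=' ')
E
```

```text
[ 0.47926378 -0.03087022  0.15025203] 0.010657927401533415 29.99101549386978 [ 1.81250863e+00  1.88375169e-03 -4.17077770e+00] [-0.04036029 -0.54434113  0.02101369]
[ 44  55  68  79  88  80  51  34  35  40  35  37  35  42  58  80  82  81
  81  82  81  85 112 145 149 147 138 116]
[132 131 132 132 134 130 105  54  34  35  36  36  37  37  38  36  40  40
  35  34  37  53  92 131 146 149 145 148]
[ 71  85  97 110 118 112  64  38  36  33  45  87 128 113  89  81  82  83
  87 111 145 155 155 153 148 139 120 125]
[130 133 132 133 134 129 106  54  34  39  37  38  37  38  38  36  35  38
  54  87 122 150 153 151 152 153 155 154]
[0.12 2.35] [0.28 3.52] [0.49 4.68] [0.77 5.82] [1.1  6.95] [1.49 8.06] [1.95 9.15] [ 2.45 10.21] [ 3.01 11.25] [ 3.63 12.25] [ 4.3  13.23] [ 5.01 14.16] [ 5.78 15.06] [ 6.59 15.91] [ 7.44 16.72] [ 8.34 17.49] [ 9.27 18.2 ] [10.25 18.87] [11.25 19.49]
```

apply_moves([
  [[0.2, 0, 1.1], 0, 1],
  [[0.4, 0, 2.3], 0, 1],
  [[0.7, 0, 3.4], 0, 1],
  [[1.0, 0, 4.55], 0, 1],
  [[1.4, 0, 5.65], 0, 1],
  [[1.85, 0, 6.75], 0, 1],
  [[2.35, 0, 7.8], 0, 1],
  [[2.9, 0, 8.85], 0, 1],
  [[2.9, 0, 8.85], 0, 1],
])

```text
clock: 23.83
tool_pos: [0.507, -0.0306, 0.2392]
orientation: [179.8, 0.0, -89.7]
force: [-7.5, 2.5, 0.3]
opening: 0.011
gripper_force: 30.0
```

```bash
python3 - <<'E'
from h import *
a=snap('scene','ab.png');b=snap('top','ac.png')
o=ctrl.get_obs();print(o['tool_pos'],o['opening'],o['gripper_force'],o['force'],o['moment'])
def cov(t,p): # machine-frame cover point (shut) rotated up by t
    d=np.array([p[0]-.085,p[2]-.15]);c,n=np.cos(t),np.sin(t)
    x,z=.085+c*d[0]+n*d[1],.15-n*d[0]+c*d[1];y=p[1];w=np.radians(.37)
    return [.6164+np.cos(w)*x-np.sin(w)*y,.0095+np.sin(w)*x+np.cos(w)*y,z]
g=cv2.imread('pics/ab.png')
for t in(20,25,30,35):
    print(t,[proj(a,cov(np.radians(t),p)).round(1).tolist() for p in((-.095,.11,.164),(-.095,-.11,.164),(-.14,.018,.15))],[proj(b,cov(np.radians(t),p)).round(1).tolist() for p in((-.095,.11,.164),)])
x=cv2.cvtColor(g,cv2.COLOR_BGR2GRAY)
for c in(262,266,270,274,278): print(c,x[150:200:2,c])
E
```

```text
[ 0.50615989 -0.03062981  0.23777531] 0.01091082569601622 29.98357057571411 [-5.5819635   3.08840719 -0.51986363] [1.20506793 2.28919098 0.00955403]
20 [[291.7, 185.6], [221.5, 174.2], [265.0, 168.8]] [[220.3, 193.3]]
25 [[291.6, 184.5], [220.5, 173.0], [264.5, 166.8]] [[220.0, 190.8]]
30 [[291.4, 183.9], [219.4, 172.2], [263.9, 165.2]] [[219.7, 188.0]]
35 [[291.1, 183.7], [218.1, 171.9], [263.2, 164.1]] [[219.5, 184.7]]
262 [134 132 133 133 129 128 131  67  38  67  62  47  35  40  44  87 109 151
 154 155 154 155 155 152 145]
266 [135 132 131 130 130 131 135 122  94 107 128 129 120  42  38  78 151 153
 152 155 155 153 155 153 147]
270 [133 132 134 132 133 130 129 132 132 131 135 133 131  61  39  67 155 155
 151 154 154 153 155 154 153]
274 [132 130 132 133 132 131 132 131 134 134 132 133 134  85  60  72 139 157
 154 155 154 155 154 153 153]
278 [132 131 132 131 131 131 133 131 132 132 136 134 133 134  80  71 114 157
 153 154 155 156 154 152 151]
```

apply_moves([
  [[0.5, 0, 1.05], 0, 1],
  [[1.2, 0, 2.0], 0, 1],
  [[1.9, 0, 2.95], 0, 1],
  [[2.7, 0, 3.85], 0, 1],
  [[3.5, 0, 4.7], 0, 1],
  [[4.35, 0, 5.5], 0, 1],
  [[5.2, 0, 6.3], 0, 1],
  [[6.1, 0, 7.0], 0, 1],
  [[7.1, 0, 7.7], 0, 1],
  [[8.1, 0, 8.3], 0, 1],
  [[8.1, 0, 8.3], 0, 1],
  [[8.1, 0, 8.3], 0, 1],
  [[8.1, 0, 8.3], 0, 1],
])

```text
clock: 25.02
tool_pos: [0.5879, -0.0304, 0.3234]
orientation: [180.0, 0.0, -89.6]
force: [-10.1, 4.8, 12.3]
opening: 0.0112
gripper_force: 30.0
```

```bash
python3 - <<'E'
from fit import *
a=snap('scene','ad.png');b=snap('top','ae.png')
o=ctrl.get_obs();print(o['tool_pos'],o['opening'],o['gripper_force'],o['force'],o['moment'])
def cov(t,p):
    d=np.array([p[0]-.085,p[2]-.15]);c,n=np.cos(t),np.sin(t)
    x,z=.085+c*d[0]+n*d[1],.15-n*d[0]+c*d[1];y=p[1];w=np.radians(.37)
    return [.6164+np.cos(w)*x-np.sin(w)*y,.0095+np.sin(w)*x+np.cos(w)*y,z]
for n,s in(('scene',a),('top',b)):
  for k in ctrl.spot_point(s,'cover_bar')[:1]: print(n,k)
  k=ctrl.spot_point(s,'cover_hinge')[:1];print(k)
for t in(50,55,60,65):
    print(t,[proj(a,cov(np.radians(t),p)).round(1).tolist() for p in((-.095,.11,.164),(-.095,.0,.164),(-.14,.018,.15),(-.14,-.04,.15))],[proj(b,cov(np.radians(t),p)).round(1).tolist() for p in((-.095,.11,.164),(-.095,-.11,.164))])
print('key',fitkey([a],[.466,.0855,[0,.1]],z=.113,win=13))
x=cv2.cvtColor(a['img'],cv2.COLOR_RGB2GRAY);y=cv2.cvtColor(b['img'],cv2.COLOR_RGB2GRAY)
for c in(260,270,280,285): print('s',c,x[140:215:2,c])
for c in(222,230,285): print('t',c,y[150:202,c])
E
```

```text
[ 0.5878 -0.0304  0.3233] 0.010816356886066554 30.03134787082672 [-10.0144   4.8931  11.4549] [2.1964 3.7166 0.1219]
[{'at': [244.5, 240.4], 'score': 0.73}]
[]
50 [[289.9, 186.0], [251.3, 179.7], [260.4, 164.3], [240.4, 161.2]] [[218.8, 173.2], [285.6, 172.8]]
55 [[289.3, 187.8], [250.1, 181.4], [259.2, 165.6], [238.9, 162.4]] [[218.6, 168.8], [285.8, 168.4]]
60 [[288.6, 190.1], [248.9, 183.6], [257.9, 167.6], [237.2, 164.3]] [[218.4, 164.3], [286.0, 163.9]]
65 [[287.8, 192.9], [247.7, 186.3], [256.5, 170.2], [235.5, 166.8]] [[218.3, 159.5], [286.1, 159.1]]
key (array([0.4452, 0.0808, 0.1667]), np.float64(570.451047533908))
s 260 [138 136 138 139 136 137 136 136 134 134 132 136 134 108  84  88  92  57
  38  70  72  64  67  87  90  91  89  90 118 123 123 120 114 106 107 107
 107 108]
s 270 [136 137 137 134 135 136 136 136 134 135 135 133 135 133 135 136  79  65
  70  68  73  76  72  74  90 115 121 122 122 122 122 121 120 119 121 121
 122 122]
s 280 [138 133 135 133 134 133 135 134 133 135 136 134 135 135 134 139 132  69
  66  68  70  72  75  70 100 125 121 120 123 119 122 120 120 120 121 122
 120 120]
s 285 [112 119 124 135 135 136 135 134 132 131 134 135 138 137 120  54  52  59
  66  67  68  72  73  71  99 138 122 121 123 121 122 116 117 110 106 101
  89  77]
t 222 [35 37 39 39 40 41 41 43 45 48 50 53 54 56 55 52 49 47 44 42 40 39 37 37
 37 36 33 30 27 26 14 13  8 19 30 32 33 40 40 57 59 60 59 59 61 61 60 60
 59 60 62 67]
t 230 [39 39 39 39 42 44 46 48 50 53 55 55 54 51 49 44 43 41 40 39 38 37 34 34
 35 33 30 29 28 26 23 20 17 22 34 47 26 22 34 47 54 47 23 20 22 20 18 20
 22 43 46 95]
t 285 [ 31  31  27  30  32  32  30  30  27  27  29  49  50  37  19  14  14  29
  73  86 113 121  94  61  83 122 138 140 144 143 144 143 144 143 144 143
 143 144 144 142 140 140 140 138 140 144 142 138 137 140 141 140]
```

apply_moves([
  [[-0.05, 0, 0.1], 0, 1],
  [[-0.1, 0, 0.2], 0, 1],
  [[-0.1, 0, 0.2], 0, 1],
  [[-0.1, 0, 0.2], 0, 1],
  [[-0.1, 0, 0.2], 0, 1],
])

```text
clock: 25.73
tool_pos: [0.5876, -0.0304, 0.3233]
orientation: [179.9, 0.0, -89.6]
force: [-4.0, 5.1, 2.7]
opening: 0.011
gripper_force: 30.0
```

apply_moves([
  [[0.1, 0, 0.05], 0, 1],
  [[0.15, 0, 0.15], 0, 1],
  [[0.15, 0, 0.15], 0, 1],
  [[0.15, 0, 0.15], 0, 1],
  [[0.15, 0, 0.15], 0, 1],
  [[0.15, 0, 0.15], 0, 1],
])

```text
clock: 26.23
tool_pos: [0.5894, -0.0304, 0.3244]
orientation: [179.9, 0.0, -89.6]
force: [-2.7, 4.8, 0.1]
opening: 0.011
gripper_force: 30.0
```

```bash
python3 - <<'E'
from h import *
o=ctrl.get_obs();print(o['tool_pos'],o['opening'],o['gripper_force'],o['force'],o['qvel'].round(2))
a=snap('scene','af.png')
# tip of tongue and wing column still as in t=14.9 picture?
g=[cv2.imread('pics/'+n,0).astype(int) for n in('s.png','af.png')]
u,v=proj(a,[.466,.0855,.15]).astype(int)
for k in g: print(k[v-12:v+10:2,u-8:u+14:2])
E
```

```text
[ 0.58935394 -0.0303561   0.32440581] 0.010965660996679711 30.034004151821136 [-2.7421456   4.78555214  0.0618528 ] [ 0.05 -0.11  0.04 -0.01 -0.04 -0.07]
[[131 131 133 132  95  70 121 131 131 130 124]
 [131 134 134 135  78  37 108 131 131 132 131]
 [132 131 132 134  69  43 127 132 132 133 132]
 [126 132 134 135  68  46 130 132 132 132 132]
 [ 53 105 120 125  64  46 129 134 132 130 134]
 [ 35  53  53  59  45  46 113 126 136 134 134]
 [ 41  55  50  40  40  41  38  92 134 133 133]
 [ 80  79  57  41  42  44  41  88 135 133 135]
 [ 83  84  57  42  41  44  41  64  91  89 131]
 [ 82  84  54  41  43  41  43  63  78  61 128]
 [ 82  82  53  42  45  42  43  48  51  51  99]]
[[136 136 136 133 127  82 109 135 136 135 100]
 [132 138 139 139 122  52  86 136 135 135 123]
 [ 73  82  92 108  92  53  88 137 135 137 124]
 [ 66  66  64  63  65  66  67  81 131 134 113]
 [ 68  67  69  68  67  66  64  75 131 137 118]
 [ 67  68  68  67  66  66  68  86 138 138 127]
 [ 72  71  71  70  69  70  65  83 136 137 125]
 [ 75  73  74  73  73  71  72  74 133 136 128]
 [ 72  74  72  72  72  73  71  95 137 108 137]
 [ 78  73  75  72  74  74  74 107 132  84 134]
 [121 128 131 128 125 130 119  72  73  65 105]]
```

```bash
python3 - <<'E'
import cv2,numpy as np
for n in('p','s','u','x','aa','ab','ad','af'):
    g=cv2.imread(f'pics/{n}.png',0).astype(float)
    o=[]
    for r in range(166,176):
        w=np.clip(125-g[r,278:292],0,None);w[w<15]=0;o.append(round((w*np.arange(278,292)).sum()/max(w.sum(),1),1))
    print(n,o,g[160:170,284].astype(int))
E
```

```text
p [np.float64(0.0), np.float64(0.0), np.float64(0.0), np.float64(284.5), np.float64(284.7), np.float64(284.7), np.float64(284.5), np.float64(284.4), np.float64(284.4), np.float64(284.4)] [129 130 129 130 132 134 132 130 113  66]
s [np.float64(0.0), np.float64(0.0), np.float64(0.0), np.float64(284.5), np.float64(284.6), np.float64(284.7), np.float64(284.5), np.float64(284.4), np.float64(284.4), np.float64(284.4)] [130 130 131 131 133 133 133 130 113  69]
u [np.float64(284.5), np.float64(284.5), np.float64(284.5), np.float64(284.5), np.float64(284.5), np.float64(284.6), np.float64(284.5), np.float64(284.5), np.float64(284.4), np.float64(284.3)] [76 77 77 77 77 79 80 78 73 60]
x [np.float64(0.0), np.float64(0.0), np.float64(0.0), np.float64(284.5), np.float64(284.5), np.float64(284.7), np.float64(284.5), np.float64(284.4), np.float64(284.4), np.float64(284.4)] [130 131 129 132 132 133 133 131 113  67]
aa [np.float64(0.0), np.float64(0.0), np.float64(0.0), np.float64(284.5), np.float64(284.7), np.float64(284.7), np.float64(284.5), np.float64(284.4), np.float64(284.4), np.float64(284.4)] [130 129 130 132 133 132 131 130 114  67]
ab [np.float64(0.0), np.float64(0.0), np.float64(0.0), np.float64(285.4), np.float64(285.4), np.float64(285.4), np.float64(285.4), np.float64(285.1), np.float64(284.9), np.float64(284.8)] [130 130 132 132 133 134 134 130 121 101]
ad [np.float64(0.0), np.float64(0.0), np.float64(0.0), np.float64(285.4), np.float64(285.4), np.float64(285.4), np.float64(285.4), np.float64(283.2), np.float64(282.7), np.float64(283.5)] [134 134 134 135 136 136 135 134 124 100]
af [np.float64(0.0), np.float64(0.0), np.float64(0.0), np.float64(285.4), np.float64(285.4), np.float64(285.4), np.float64(285.4), np.float64(283.3), np.float64(282.7), np.float64(283.5)] [135 135 132 134 137 136 136 134 125 101]
```

```bash
python3 - <<'E'
import cv2,numpy as np
from h import *
a=snap('scene','ag.png');b=snap('top','ah.png')
T=[.466,.0855]
for ang in(75,80,85,90):
  c,n=np.cos(np.radians(ang)),np.sin(np.radians(ang))
  print(ang,[proj(a,[T[0]+c*i-n*j,T[1]+n*i+c*j,.112]).round(1).tolist() for i,j in((.047,.008),(.047,-.008))])
for n in('s','aa','ab','ag'):
    print(n);print(cv2.imread(f'pics/{n}.png',0)[182:194,288:304])
print(ctrl.search_frame(a,'latch_seat')[:1],ctrl.spot_point(a,'key')[:1],proj(a,[.466,.0855,.113]),ctrl.get_obs()['force'])
E
```

```text
75 [[296.9, 191.9], [295.0, 195.3]]
80 [[297.2, 191.0], [295.6, 194.5]]
85 [[297.3, 190.0], [296.2, 193.6]]
90 [[297.4, 189.0], [296.6, 192.7]]
s
[[ 54  91 131 137 134 132 131 134 135 135 118  87  97 118  89  77]
 [ 52  88 126 135 133 133 133 135 136 138 122  92  99 117  91  79]
 [ 50  78 107 122 122 122 129 134 136 138 125 101  99 115  90  78]
 [ 46  64  84  91  88  89 113 131 137 136 132 118 103 106  86  78]
 [ 46  63  79  78  70  69 103 130 136 135 136 124 107 100  84  77]
 [ 47  63  80  78  64  61  96 128 138 135 134 134 131 117  85  77]
 [ 49  58  72  70  58  58  91 124 133 132 135 135 135 124  90  77]
 [ 42  48  49  51  47  51  74  99 106 117 128 134 135 127  97  81]
 [ 41  41  44  42  42  44  52  55  60  84 116 133 136 132 107  83]
 [ 40  43  44  44  43  42  41  38  42  76 117 135 135 125  94  77]
 [ 53  50  50  43  43  43  45  41  49  85 127 136 135 121  89  78]
 [ 99  91  79  55  43  55  65  57  59  89 127 127 131 119  89  77]]
aa
[[ 52  93 130 138 133 133 133 133 135 126 101  91 106 103  83  77]
 [ 53  88 126 135 134 133 133 135 137 136 119  91 101 112  88  78]
 [ 52  78 10
[... 1682 characters left out ...]
26 136 124 107 119 135 127  99  98  84  78  80  82  81]
 [ 76 103 138 138 112  93 111 135 127 102 103  86  80  80  81  82]
 [ 79 106 139 133 100  85 101 135 126  94  90  96  83  82  80  81]
 [ 86  98 123 115  85  75  95 128 120  91  97 116  90  79  80  79]
 [ 99  72  74  74  64  64  82 106 101  81  99 117  93  77  78  79]
 [ 98  61  53  56  57  59  61  68  67  67  91 109  91  79  80  78]
 [ 86  55  53  56  57  55  56  55  55  61  85 104  99  82  79  80]
 [ 77  51  51  50  53  54  55  54  56  67  92 116 119  90  78  79]
 [ 75  59  58  51  46  54  67  61  63  69  84 105 119  91  80  80]]
[] [{'at': [251.2, 240.1], 'score': 0.2}] [283.26164421 188.36015577] [-2.65852519  4.38981497  0.25551004]
```

```bash
python3 -c "
from plant import ctrl
print(ctrl.close_job())"
```

```text
the job is handed in; nothing more can be done
None
```

The key is on the shaft with the latch turned to its stop, and the gripper is holding the cover open at about 60° (estimated to within 1–2°). During the first half of the lift the key's wing shifted about 3 mm, though the tongue stayed at its stop. While I was probing for the bar, the shut fingertips pressed down on it with about 50 N.

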